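# Put the try square back in its foam and shut the racking drawer

### The arm

A 7-joint arm with a two-finger parallel gripper is mounted at the origin on the work surface. World frame = base frame: x ahead of the robot, y to its left, z up, the work surface at z = 0. Lengths are in m, angles in rad, forces in N, time in s.
With the tool pointing down it reaches from about 0.4 to 0.875 m from the base axis. Payload 4.4 kg.
Tool frame: the origin (TCP) lies where the fingers leave the gripper's body, on its centre line; the fingertips stand ahead of it and the grasp point (between the pads) lies 54 mm ahead of it (arm.finger_overhang is the x of the fingertips in the tool frame, in m); x points along the fingers, z is the direction in which the jaws open and shut, and the axes are right-handed (so a half turn about x gives the same grasp; the last joint's range is limited). The gripper opens to 85 mm and grips with 20 to 120 N. Pads are 22 mm wide; open, the fingers measure 114 mm over their backs; the gripper's body (76 mm by 85 mm) begins 54 mm behind the grasp point. The pads swing forward as they close: fully open they stand 13 mm farther back than shut.
Start: joints at [-1.302, 0.628, 0.038, 1.517, -0.027, 0.996, -0.02], TCP at [0.214, 0.614, 0.304] pointing down, gripper open.
Joint ranges: [-3.06, 3.06], [-0.37, 2.12], [-1.25, 1.32], [0.18, 2.47], [-1.1, 4.24], [0.23, 1.98], [-2.94, 2.94]. Speed limits (rad/s): [2.57, 2.57, 3.14, 3.14, 3.14, 3.14, 3.14].

### API

Orientations are given as a unit quaternion [x, y, z, w].
In Python, from rig import arm gives the robot as it stands.
- The arm moves only by the shell command python3 -m creep 'ROWS'. ROWS is JSON, a list of rows, each a list of 3 entries, a list of its own where there are three numbers: the shift along the tool's x, y, z in mm, then the turn, a rotation vector about the tool's x, y, z in degrees, then the finger opening in mm, from 0 to 85.4. A call has 1 to 10 rows; each row shifts and turns the pose as measured when the row begins, along the tool's axes as they then stand; what a row does not reach is not made up. A row lasts 1/12 s, in which the tool goes at most 41.7 mm and 7.16 degrees, less where a joint would pass 70% of its speed; a pose out of reach is approached as far as the arm can. A call is refused whole if a number of a shift passes 41.7 or a number of a turn 7.16, either way. A call with a gripper value outside its range is refused whole. The fingers move at their own pace and stop on an object; the grip force is fixed at half the most. Time passes only in rows, so rows that do not move let the fingers close. It gives the time, the measured TCP pose, the force and the opening at its end, in the units of the state.
- arm.state(): the state, without advancing time (a new reading comes with each control period).
- arm.grab_frame(name): name is "scene" or "top" or "wrist"; returns a dict with "pixels" (420x560x3 uint8, red, green, blue), "depth" (420x560 float32, m along the optical axis (not along the pixel's ray), 0 where there is no reading), "vfov" (degrees; the focal length in pixels is half the picture's height over the tangent of half this angle, whatever the lens; pixels are square), "cx", "cy" (the principal point, pixels), "origin" and "rotation" of the camera in the world. Camera axes: x right, y down, z forward; pixel columns grow to the right and rows downward; lengths in m; the calibration is good to about 2 mm. A picture is of the moment at which its call begins.
- arm.job_done(): hands the job in, once; it reports no verdict.
Trained networks look in a picture, given as the dict that the camera call returned (one of the last four; its "shot" number tells which), for a name from the list of things; names that differ only in an ending like _2 or _b are one class to them, and where a whole thing is asked for, a point or a joint stands for the part that bears it (a point fixed in the world has none). Each returns a list of dicts, best first, with "p" (0 to 1); they miss things now and then, are a little off and sometimes report something else, mostly with a low value. They report only what shows in the picture. A call takes as long as a camera call. They do not tell look-alikes from the thing itself.
- arm.recognise(picture, query): "extent" ([centre column, centre row, width, height] in pixels, round what is visible of it).
- arm.regions_of(picture, query): "pixels" (420x560 bool, what is visible of it) and "extent" ([centre column, centre row, width, height] in pixels, round what is visible of it).
The state is a dict: "time_s": time; "q": joint angles; "joint_velocities": joint speeds; "joint_torque": joint torques, N m; "tool_pos": TCP position; "tcp_rot": TCP orientation; "force": force on the tool from outside, world axes, zero at the start; "torque": the same for the moment, N m; "opening": opening from 0.0 (shut) to 1.0 (fully open).
Only numpy, scipy, OpenCV 4.12 (cv2) and the standard library are available. Lean on these libraries where they do the work, as an engineer would, in place of code of your own. Each camera call takes 0.05 s, during which the arm holds its last target.

### The job

Put the steel try square away: lay it in its matching cutout in the foam of the open drawer and press it fully down, then push the drawer all the way shut. The drawer has no metal runners: pushed towards one side it skews and jams, pushed straight in at the middle of its front, below the finger scoop, it slides. Leave the tape measure, the sander and the stapler where they are.

Things in the scene. Friction and masses are not known exactly. Their poses are not given: they have to be found in the camera images.
- square: All-steel L-shaped try square, 0.36 kg, flat on the bench. Stock: bar 90 mm long (own x), 26 wide (y), 18 high. Blade: strip 24 mm wide, 2.5 thick, at the stock's -x end (x -45 to -21 mm), standing out 100 mm to -y (y -13 to -113 mm), 7.8 to 10.3 mm above the underside. Origin: middle of the stock's underside, z up. Centre of mass about 8 mm off the origin, towards the blade.
- square_grip (a point): Where to grip the square, across the stock's 26 mm width (its y): on the free part of the stock, 10 mm from its middle towards the +x end, half way up (9 mm). Axes as the square's. 24 mm of stock lie on its blade side before the blade begins.
- cutout (a point): Floor centre of the square's cutout in the foam; axes as the drawer's (x into the case, z up). Put away, the square's origin lies here, axes parallel: stock along x, blade at the end nearest the drawer's front, pointing to -y. Cutout 3 mm larger than the square all round; stock's part 12 mm deep, blade's 6.5 mm; floor 23 mm and foam top 35 mm above the bench. The seated stock stands 6 mm proud.
- finger_notch (a point): Centre line of the two finger notches in the foam beside the stock's part of the cutout (the place of square_grip when seated), at foam height. Each is as deep as the cutout (12 mm), 44 mm long in x and reaches 30 mm out in y from the stock's side.
- drawer: Shallow plywood drawer lined with foam (black over grey), 1.8 kg, 140 to 155 mm open, loose in the case, 1.5 mm play each side. Far open, it skews and jams if pushed 50 mm or more off its middle. x: the way it shuts. Origin: middle of the back face of its front panel (322 wide, 12 thick, 6 to 60 mm high, finger scoop in the middle), at bench height. Sides 49 mm high.
- push_point (a point): Middle of the drawer's front face (towards the robot), 34 mm above the bench, axes as the drawer's, 12 mm in front of its origin. A finger scoop, 100 mm wide and 14 mm deep, is cut into the top edge above it, so the panel is 46 mm high here. The face is plain, lacquered and slippery. Pushed here the drawer slides with about 8 to 15 N.
- case: Plywood drawer case 270 mm deep, 322 wide, 62 high, fixed to the bench; sanding discs and a pencil lie on it (up to 70 mm high). Origin: middle of its front opening at bench height; x into the case. The drawer is shut when its origin meets this one and its front panel touches the case.
- tape: Tape measure, grey, 72 x 66 x 36 mm, on the bench beside the work; to be left alone. Origin: middle of its underside.
- sander: Round orbital sander, 125 mm pad, 150 mm high, with a dust box reaching 180 mm along its x; to be left alone. Origin: middle of the pad's underside.
- stapler: Air stapler lying on its side, about 230 x 175 x 60 mm; to be left alone. Origin: near the middle of its outline, at bench height.
Not all that is in view belongs to the job. Of the things shaped like the square, the steel one is meant.

How it is judged:
By the outcome, as a careful person would: the job done as asked, in the order asked, and still so for the second after the job is handed in, with the robot touching nothing.
It also fails if it takes over 66 s, if anything falls off the work surface, if the arm or the gripper's body presses on something with over 40 N, if the wrist force passes 120 N, or if a joint passes its speed limit or range.

## Working session

There is one attempt and no reset: what is moved stays moved. The work goes in short steps, Python scripts to look and compute and a shell command to move; the robot and the scene stay as the last step left them, time stands still between calls to the robot, and variables do not carry over. Pictures are saved under pics/ and viewed, and the job is handed in when it is done.

```bash
ls; mkdir -p pics
python3 - <<'E'
from rig import arm
import cv2
print(arm.state())
for n in ("scene","top","wrist"):
    f=arm.grab_frame(n)
    cv2.imwrite(f"pics/a_{n}.png",f["pixels"][:,:,::-1])
    print(n,f["shot"],f["vfov"],f["cx"],f["cy"],f["origin"],f["rotation"])
E
```

```text
pics
{'time_s': 0.0, 'q': array([-1.30177941,  0.6293498 ,  0.03842921,  1.51838922, -0.02703082,
        0.99629689, -0.02001566]), 'joint_velocities': array([ 0.0004138 ,  0.00035789, -0.00013701,  0.00039999,  0.00071194,
        0.00086511,  0.00117889]), 'joint_torque': array([ 9.69634166e-04, -5.63410771e+01,  1.22617912e+00, -1.93439448e+01,
        1.09073496e-02,  1.04181049e-02,  2.26327688e-05]), 'tool_pos': array([0.21338218, 0.6134504 , 0.30297955]), 'tcp_rot': array([-0.41008192,  0.57688461,  0.40929697,  0.57577162]), 'force': array([ 1.16672901,  0.70243674, -0.38525033]), 'torque': array([0.01907504, 0.07856554, 0.01184828]), 'opening': 0.9976335448096461}
scene 1 52.41877240191353 279.3357972481032 211.95072759980724 [1.04662643 0.6740648  0.73302189] [ 0.29503974  0.85009056 -0.40818096 -0.1539022 ]
top 2 55.42249279592604 277.17848476251544 207.60058946528122 [0.39629379 0.02802259 1.30942268] [-0.69893599  0.71422583 -0.02102837  0.03045904]
wrist 3 58.922117742365735 278.531345790083 210.30147912304076 [0.14788412 0.63645426 0.37348871] [0.80723263 0.57347527 0.08002826 0.11444241]
```

View pics/a_top.png

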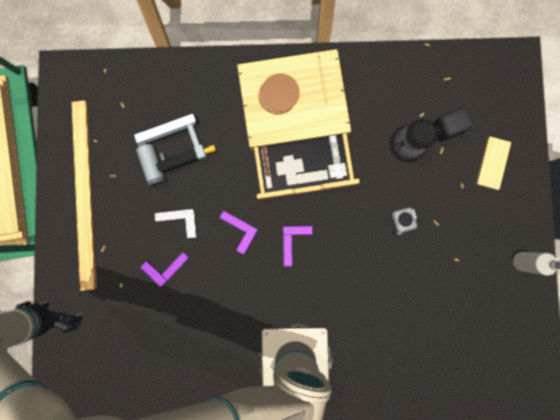

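View pics/a_scene.png

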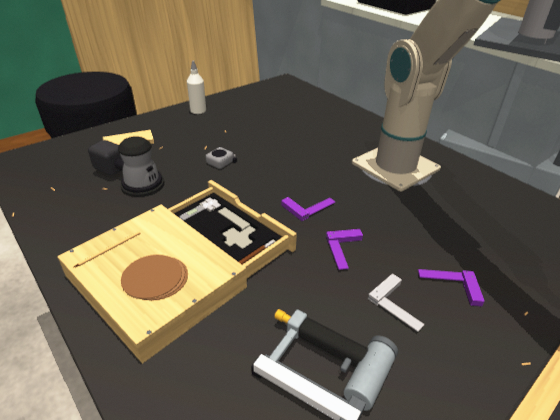

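View pics/a_wrist.png

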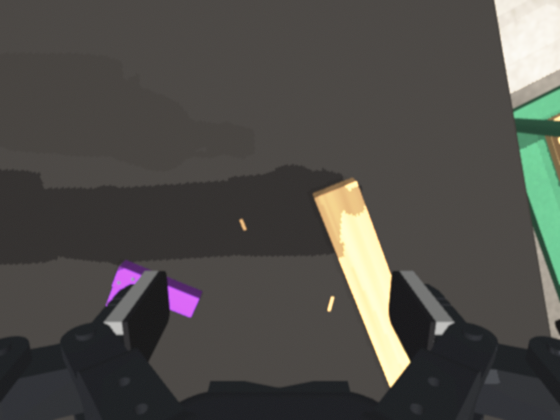

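```bash
cat > h.py <<'E'
import numpy as np, cv2
from scipy.spatial.transform import Rotation as R
def cam(f):
    fl=210/np.tan(np.radians(f["vfov"])/2)
    return fl, R.from_quat(f["rotation"]).as_matrix(), np.array(f["origin"])
def px2w(f,u,v,z=None,d=None):
    """pixel->world on plane z or by depth"""
    fl,M,o=cam(f)
    r=M@np.array([(u-f["cx"])/fl,(v-f["cy"])/fl,1.0])
    if z is not None: return o+r*(z-o[2])/r[2]
    if d is None: d=f["depth"][int(round(v)),int(round(u))]
    return o+r*d
def w2px(f,p):
    fl,M,o=cam(f); c=M.T@(np.asarray(p)-o)
    return c[0]/c[2]*fl+f["cx"], c[1]/c[2]*fl+f["cy"]
def cloud(f):
    fl,M,o=cam(f)
    v,u=np.mgrid[:420,:560]; d=f["depth"]
    c=np.stack([(u-f["cx"])/fl*d,(v-f["cy"])/fl*d,d],-1)
    return c@M.T+o
def crop(f,x0,y0,x1,y1,name,s=None):
    im=f["pixels"][y0:y1,x0:x1,::-1]
    s=s or min(800/(x1-x0),600/(y1-y0))
    cv2.imwrite(name,cv2.resize(im,None,fx=s,fy=s,interpolation=cv2.INTER_CUBIC))
def save(f,name): cv2.imwrite(name,f["pixels"][:,:,::-1])
def ortho(f,x0,x1,y0,y1,z,name,ppm=2000):
    """rectified top view on plane z: image up=+x, left=+y"""
    W=int((y1-y0)*ppm);H=int((x1-x0)*ppm)
    X=x1-np.arange(H)/ppm; Y=y1-np.arange(W)/ppm
    fl,M,o=cam(f)
    P=np.stack([np.repeat(X[:,None],W,1),np.repeat(Y[None],H,0),np.full((H,W),z)],-1)-o
    c=P@M
    mu=(c[...,0]/c[...,2]*fl+f["cx"]).astype(np.float32); mv=(c[...,1]/c[...,2]*fl+f["cy"]).astype(np.float32)
    im=cv2.remap(f["pixels"],mu,mv,cv2.INTER_CUBIC)
    if name: cv2.imwrite(name,im[:,:,::-1])
    return im
E
python3 - <<'E'
from rig import arm
from h import *
f=arm.grab_frame("top")
crop(f,130,130,370,270,"pics/b_top.png")
for n in ["square","square_grip","drawer","cutout","finger_notch","push_point","case","tape","sander","stapler"]:
    for r in arm.recognise(f,n)[:5]:
        e=r["extent"]; print(n,round(r["p"],2),np.round(e,1),np.round(px2w(f,e[0],e[1],z=0.03),3))
E
```

```text
square 0.94 [238.  231.7  34.2  41.6] [0.415 0.171 0.03 ]
square 0.87 [178.2 222.2  40.7  29.6] [0.45  0.363 0.03 ]
square 0.8 [165.4 269.5  44.8  31.3] [0.3   0.404 0.03 ]
square 0.63 [297.8 247.   26.4  40.3] [ 0.363 -0.019  0.03 ]
square_grip 0.95 [164.1 270.1  46.3  28.1] [0.298 0.408 0.03 ]
square_grip 0.92 [176.2 222.4  41.3  29.7] [0.449 0.369 0.03 ]
square_grip 0.65 [238.9 231.2  39.7  39.9] [0.417 0.168 0.03 ]
square_grip 0.6 [297.9 245.   26.8  42.8] [ 0.369 -0.019  0.03 ]
drawer 0.74 [307.4 167.6 102.5  67.5] [ 0.617 -0.056  0.03 ]
cutout 0.76 [306.8 168.4 105.6  62. ] [ 0.615 -0.054  0.03 ]
cutout 0.29 [295.4  98.1 114.9 103.5] [ 0.848 -0.023  0.03 ]
finger_notch 0.57 [305.4 165.7  99.2  71.8] [ 0.623 -0.05   0.03 ]
push_point 0.58 [305.5 167.9 104.7  63.7] [ 0.616 -0.05   0.03 ]
case 0.64 [292.9  99.7 112.3 104.3] [ 0.843 -0.015  0.03 ]
tape 0.68 [404.1 220.3  24.4  25.6] [ 0.44 -0.36  0.03]
sander 0.98 [431.4 136.6  82.9  55.2] [ 0.709 -0.459  0.03 ]
sander 0.64 [176.7 223.5  41.8  25.8] [0.446 0.368 0.03 ]
sander 0.36 [292.9 100.3 115.5 102.1] [ 0.841 -0.015  0.03 ]
stapler 0.85 [175.4 149.8  80.2  73.8] [0.686 0.371 0.03 ]
```

View pics/b_top.png

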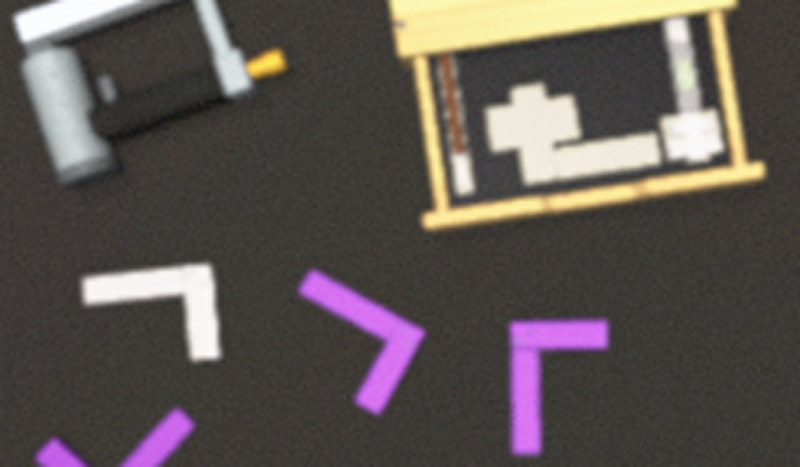

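```bash
cat >> h.py <<'E'
def plan(s,pos,zyaw):
    """tool-frame shift (mm) & rotvec (deg) to reach TCP pos, tool pointing down, tool z axis at world yaw zyaw(deg)"""
    M=R.from_quat(s["tcp_rot"]).as_matrix()
    a=np.radians(zyaw); z=np.array([np.cos(a),np.sin(a),0]); x=np.array([0,0,-1.]); y=np.cross(z,x)
    T=np.stack([x,y,z],1)
    d=M.T@(np.asarray(pos)-s["tool_pos"])*1000
    rv=np.degrees(R.from_matrix(M.T@T).as_rotvec())
    return np.round(d,1),np.round(rv,2)
def show(s):
    M=R.from_quat(s["tcp_rot"]).as_matrix()
    print("t",round(s["time_s"],2),"pos",np.round(s["tool_pos"]*1000,1),"zyaw",np.round(np.degrees(np.arctan2(M[1,2],M[0,2])),2),"xaxis",np.round(M[:,0],4),"F",np.round(s["force"],1),"T",np.round(s["torque"],2),"open",round(s["opening"]*85.4,1),"q",np.round(s["q"],2))
E
python3 - <<'E'
from rig import arm
from h import *
s=arm.state(); show(s)
M=R.from_quat(s["tcp_rot"]).as_matrix(); print(M.round(3))
f=arm.grab_frame("wrist"); fl,C,o=cam(f)
print("cam in tool",M.T@(o-s["tool_pos"]),(M.T@C).round(3),arm.finger_overhang)
f=arm.grab_frame("top")
P=cloud(f); m=arm.regions_of(f,"square")
for r in m:
    p=P[r["pixels"]]; print(r["p"],r["extent"],np.median(p,0).round(3))
    if abs(r["extent"][0]-178)<8:
        w=np.array([px2w(f,u,v,z=.012)[:2] for v,u in np.argwhere(r["pixels"])])
        print(w.min(0),w.max(0),cv2.minAreaRect((w*1000).astype(np.float32)))
E
```

```text
t 0.7 pos [213.5 613.9 303.9] zyaw 70.82 xaxis [-0.e+00  1.e-04 -1.e+00] F [ 0.4 -0.2 -0. ] T [ 0.    0.03 -0.02] open 85.1 q [-1.3   0.63  0.04  1.52 -0.03  1.   -0.02]
[[-0.    -0.944  0.329]
 [ 0.     0.329  0.944]
 [-1.     0.     0.   ]]
cam in tool [-7.03999340e-02  6.94088962e-02  2.09369276e-05] [[ 0.    -0.277  0.961]
 [-0.001 -0.961 -0.277]
 [ 1.    -0.001 -0.001]] 0.0726
0.9 [165.9, 267.6, 43.1, 31.9] [0.297 0.415 0.013]
0.87 [237.5, 233.3, 33.4, 39.5] [0.423 0.157 0.014]
0.76 [178.3, 223.7, 38.6, 29.8] [0.469 0.34  0.014]
[0.4046918  0.31278361] [0.49315536 0.44028351] ((449.2158203125, 376.6277770996094), (127.67521667480469, 88.30398559570312), 89.64741516113281)
0.63 [296.5, 244.9, 27.6, 37.4] [0.405 0.006 0.015]
0.24 [305.9, 168.2, 103.2, 64.6] [ 0.623 -0.047  0.035]
```

Run:
```python
from rig import arm
from h import *
s=arm.state()
print(plan(s,[.45,.345,.27],94))
print(plan(s,[.45,.345,.27],70.8))
```

```text
(array([  33.9, -311.7, -176.3]), array([-23.18,   0.  ,  -0.  ]))
(array([  33.9, -311.7, -176.3]), array([ 0.02,  0.  , -0.  ]))
```

```bash
python3 -m creep '[[[3,-32,-18],[0,0,0],85],[[3,-32,-18],[0,0,0],85],[[3,-32,-18],[0,0,0],85],[[3,-32,-18],[0,0,0],85],[[3,-32,-18],[0,0,0],85],[[3,-32,-18],[0,0,0],85],[[3,-32,-18],[0,0,0],85],[[3,-32,-18],[0,0,0],85],[[3,-32,-18],[0,0,0],85]]'
python3 - <<'E'
from rig import arm
from h import *
s=arm.state();show(s)
print(plan(s,[.45,.345,.27],94))
E
```

```text
time_s: 1.6
tool_pos: [0.4327, 0.369, 0.2742]
tcp_rot: [-0.412, 0.57, 0.42, 0.573]
force: [0.7, 0.3, -0.2]
opening: 0.993
t 1.6 pos [432.7 369.  274.2] zyaw 72.09 xaxis [-0.0037  0.0115 -0.9999] F [ 0.7  0.3 -0.2] T [-0.   -0.03  0.01] open 84.8 q [-0.76  0.54  0.02  1.79 -0.03  0.81  0.53]
(array([  3.9, -23.9, -17.6]), array([-21.9 ,   0.63,  -0.29]))
```

```bash
python3 -m creep '[[[2,-24,-17],[-7,0.3,0],85],[[1,0,0],[-7,0.3,0],85],[[0,0,0],[-7,0,0],85],[[0,0,0],[-1,0,0],85],[[0,0,0],[0,0,0],85]]'
python3 - <<'E'
from rig import arm
from h import *
s=arm.state();show(s)
f=arm.grab_frame("wrist"); save(f,"pics/c_wrist.png")
print(plan(s,[.45,.345,.27],94))
ortho(f,.36,.54,.28,.48,.018,"pics/c_ortho.png",3500)
for r in arm.recognise(f,"square"): print(r)
E
```

```text
time_s: 2.02
tool_pos: [0.4605, 0.332, 0.2705]
tcp_rot: [0.517, -0.485, -0.515, -0.482]
force: [1.0, -0.6, -0.5]
opening: 0.995
t 2.02 pos [460.5 332.  270.5] zyaw 93.8 xaxis [-6.0e-04 -5.5e-03 -1.0e+00] F [ 1.  -0.6 -0.5] T [-0.03  0.01  0.02] open 85.0 q [-0.62  0.55 -0.08  1.78  0.06  0.81  0.9 ]
(array([ 0.4,  9.6, 13.7]), array([-0.2 , -0.31, -0.06]))
{'extent': [396.4, 30.2, 194.6, 55.9], 'p': 0.97}
{'extent': [332.2, 169.2, 141.4, 99.6], 'p': 0.9}
{'extent': [102.8, 116.0, 142.5, 171.6], 'p': 0.7}
{'extent': [29.0, 289.1, 53.8, 119.5], 'p': 0.58}
```

View pics/c_wrist.png

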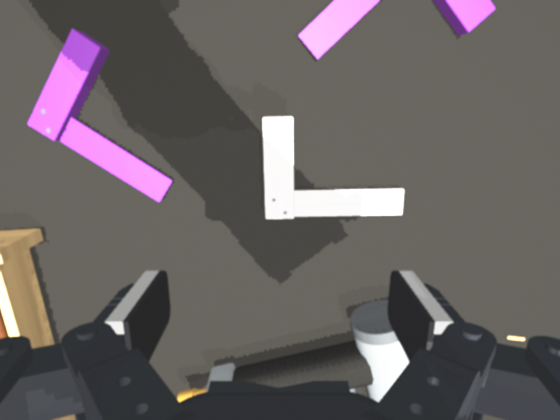

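View pics/c_ortho.png

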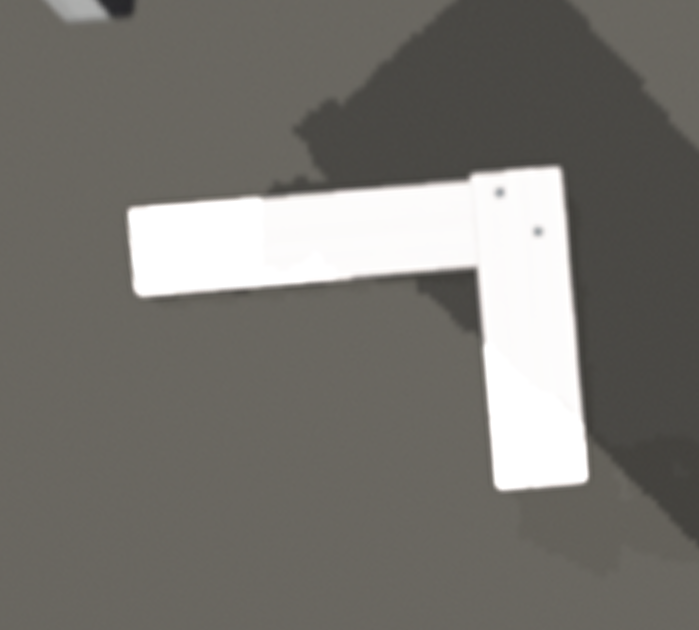

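Run:
```python
from rig import arm
from h import *
s=arm.state();show(s)
f=arm.grab_frame("wrist"); P=cloud(f)
M=R.from_quat(s["tcp_rot"]).as_matrix()
T=(P-s["tool_pos"])@M*1000
for v in (275,285,300,320): print([ (u,T[v,u].round(0)) for u in (120,135,150,160,165,400,410,420,440)])
m=(T[...,0]>20)&(T[...,0]<110)
print(T[m][:,0].max(), m.sum())
# stock top heights
for u,v in ((278,140),(278,200),(340,200)): print(P[v,u].round(4))
print(plan(s,[.4361,.3281,.18],94.45))
```

```text
t 2.12 pos [460.1 332.5 270.5] zyaw 93.81 xaxis [-5.0e-04 -5.7e-03 -1.0e+00] F [ 0.7 -0.6 -0.2] T [0.01 0.04 0.03] open 84.7 q [-0.62  0.55 -0.08  1.78  0.06  0.81  0.9 ]
[(120, array([ 270.,  -96., -160.])), (135, array([ 270.,  -96., -145.])), (150, array([ 52.,  10., -47.])), (160, array([ 51.,  10., -43.])), (165, array([ 56.,   8., -43.])), (400, array([51., 10., 43.])), (410, array([50., 11., 46.])), (420, array([269., -95., 141.])), (440, array([268., -95., 161.]))]
[(120, array([ 270., -107., -161.])), (135, array([ 43.,  11., -49.])), (150, array([ 44.,  10., -44.])), (160, array([ 49.,   7., -42.])), (165, array([ 56.,   4., -43.])), (400, array([47.,  8., 42.])), (410, array([43., 11., 44.])), (420, array([43., 11., 47.])), (440, array([ 269., -107.,  162.]))]
[(120, array([ 40.,   6., -53.])), (135, array([ 33.,  10., -45.])), (150, array([ 39.,   7., -43.])), (160, array([ 48.,   2., -43.])), (165, array([ 54.,  -1., -43.])), (400, array([45.,  4., 42.])), (410, array([37.,  8., 42.])), (420, array([34., 10., 44.])), (440, array([41.,  6., 54.]))]
[(120, array([ 23.,  10., -45.])), (135, array([ 27.,   8., -43.])), (150, array([ 37.,   1., -43.])), (160, array([ 47.,  -5., -43.])), (165, array([ 52.,  -9., -43.])), (400, array([44., -4., 42.])), (410, array([36.,  2., 42.])), (420, array([28.,  7., 42.])), (440, array([23., 10., 46.]))]
60.79772246919394 7900
[0.4209 0.3275 0.0176]
[0.4736 0.331  0.0189]
[0.4719 0.3878 0.0105]
(array([90.6, 24.2, -2.3]), array([-0.64, -0.32, -0.05]))
```

```bash
python3 -m creep '[[[30,12,-1],[-0.6,-0.3,0],44],[[30,12,-1],[0,0,0],44],[[30,0,0],[0,0,0],44],[[0,0,0],[0,0,0],44],[[0,0,0],[0,0,0],44]]'
python3 - <<'E'
from rig import arm
from h import *
s=arm.state();show(s)
f=arm.grab_frame("wrist"); P=cloud(f); save(f,"pics/d_wrist.png")
M=R.from_quat(s["tcp_rot"]).as_matrix()
T=(P-s["tool_pos"])@M*1000
m=(T[...,0]>20)&(T[...,0]<110)
print(T[m][:,0].max(), m.sum(), np.percentile(T[m][:,0],[99,99.8]), np.abs(T[m&(T[...,0]>50)][:,2]).min())
print(plan(s,[.4361,.3281,.08],94.45))
ortho(f,.36,.50,.28,.42,.018,"pics/d_ortho.png",4000)
E
```

```text
time_s: 2.58
tool_pos: [0.4352, 0.3345, 0.1808]
tcp_rot: [0.519, -0.478, -0.519, -0.483]
force: [0.5, 0.1, 0.9]
opening: 0.518
t 2.58 pos [435.2 334.5 180.8] zyaw 94.4 xaxis [ 0.0057  0.0059 -1.    ] F [0.5 0.1 0.9] T [-0.01  0.01  0.02] open 44.2 q [-0.66  0.65 -0.07  1.92  0.08  0.56  0.86]
70.53346664794275 8203 [67.63191875 69.5299752 ] 21.238803941314917
(array([100.8,   0.2,  -7. ]), array([-0.05,  0.31,  0.35]))
```

View pics/d_wrist.png

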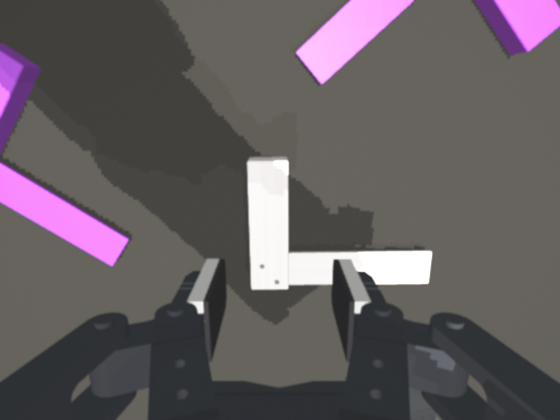

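View pics/d_ortho.png

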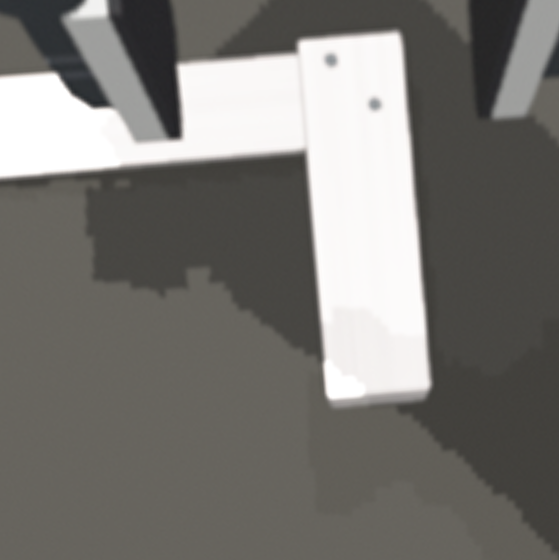

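```bash
python3 -m creep '[[[25,0,-7],[0,0.3,0.3],44],[[30,0,0],[0,0,0],44],[[28,0,0],[0,0,0],44],[[12,0,0],[0,0,0],44],[[0,0,0],[0,0,0],44]]'
python3 - <<'E'
from rig import arm
from h import *
s=arm.state();show(s)
print(plan(s,[.4361,.3281,.0745],94.45))
E
```

```text
time_s: 3.05
tool_pos: [0.4429, 0.3345, 0.0929]
tcp_rot: [0.52, -0.473, -0.517, -0.488]
force: [0.1, 0.3, -0.4]
opening: 0.513
t 3.05 pos [442.9 334.5  92.9] zyaw 94.34 xaxis [ 0.017   0.0129 -0.9998] F [ 0.1  0.3 -0.4] T [-0.04  0.02  0.01] open 43.8 q [-0.67  0.81 -0.05  1.95  0.1   0.37  0.85]
(array([18.1,  7.6, -6.1]), array([-0.12,  0.66,  1.03]))
```

```bash
python3 -m creep '[[[0,7,-6],[-0.1,0.7,1],44],[[0,0,0],[0,0,0],44]]'
python3 - <<'E'
from rig import arm
from h import *
s=arm.state();show(s)
print(plan(s,[.4361,.3281,.0745],94.45))
E
```

```text
time_s: 3.22
tool_pos: [0.437, 0.3285, 0.095]
tcp_rot: [0.519, -0.48, -0.519, -0.481]
force: [0.3, 0.0, -0.1]
opening: 0.517
t 3.22 pos [437.  328.5  95. ] zyaw 94.43 xaxis [ 1.3e-03 -3.0e-04 -1.0e+00] F [ 0.3  0.  -0.1] T [-0.02  0.01 -0.04] open 44.1 q [-0.66  0.8  -0.05  1.95  0.1   0.39  0.86]
(array([20.5,  0.9, -0.3]), array([-0.02, -0.03,  0.07]))
```

```bash
python3 -m creep '[[[8,1,0],[0,0,0],44],[[7,0,0],[0,0,0],44],[[4,0,0],[0,0,0],44],[[0,0,0],[0,0,0],44]]'
python3 - <<'E'
from rig import arm
from h import *
s=arm.state();show(s)
print(plan(s,[.4361,.3281,.0745],94.45))
E
```

```text
time_s: 3.55
tool_pos: [0.4382, 0.3303, 0.0792]
tcp_rot: [0.52, -0.477, -0.518, -0.484]
force: [0.5, -1.0, 0.2]
opening: 0.517
t 3.55 pos [438.2 330.3  79.2] zyaw 94.4 xaxis [ 0.0078  0.0052 -1.    ] F [ 0.5 -1.   0.2] T [-0.05  0.02  0.01] open 44.1 q [-0.67  0.83 -0.05  1.96  0.1   0.35  0.85]
(array([ 4.7,  2.3, -2. ]), array([-0.05,  0.26,  0.47]))
```

```bash
python3 -m creep '[[[4,2,-2],[0,0.3,0.5],44],[[0,0,0],[0,0,0],44],[[0,0,0],[0,0,0],0],[[0,0,0],[0,0,0],0],[[0,0,0],[0,0,0],0],[[0,0,0],[0,0,0],0],[[0,0,0],[0,0,0],0]]'
python3 - <<'E'
from rig import arm
from h import *
s=arm.state();show(s)
f=arm.grab_frame("wrist"); save(f,"pics/e_wrist.png")
E
```

```text
time_s: 4.13
tool_pos: [0.4364, 0.3282, 0.0751]
tcp_rot: [-0.519, 0.481, 0.519, 0.48]
force: [-0.9, -0.4, 0.3]
opening: 0.286
t 4.13 pos [436.4 328.2  75.1] zyaw 94.41 xaxis [-0.0011 -0.001  -1.    ] F [-0.9 -0.4  0.3] T [-0.02  0.02 -0.01] open 24.4 q [-0.66  0.84 -0.05  1.96  0.1   0.36  0.85]
```

View pics/e_wrist.png

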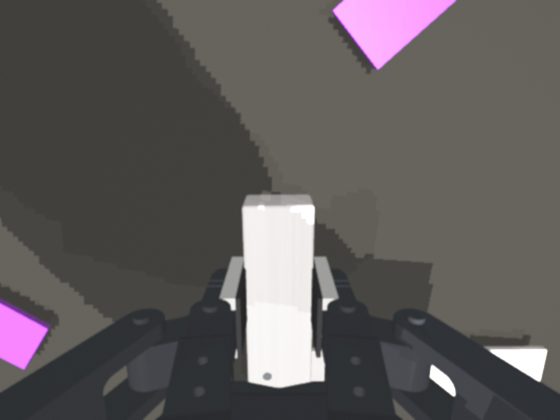

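```bash
python3 -m creep '[[[-10,0,0],[0,0,0],0],[[-20,0,0],[0,0,0],0],[[-35,0,0],[0,0,0],0],[[-35,0,0],[0,0,0],0],[[-35,0,0],[0,0,0],0],[[-35,0,0],[0,0,0],0],[[-35,0,0],[0,0,0],0],[[-35,0,0],[0,0,0],0],[[0,0,0],[0,0,0],0]]'
python3 - <<'E'
from rig import arm
from h import *
s=arm.state();show(s)
print(plan(s,[.52,-.02,.33],94.45))
f=arm.grab_frame("wrist"); save(f,"pics/f_wrist.png")
E
```

```text
time_s: 4.93
tool_pos: [0.4327, 0.3251, 0.3246]
tcp_rot: [-0.518, 0.487, 0.52, 0.474]
force: [1.0, 0.9, -3.0]
opening: 0.289
t 4.93 pos [432.7 325.1 324.6] zyaw 94.43 xaxis [-0.0146 -0.0123 -0.9998] F [ 1.   0.9 -3. ] T [ 0.12 -0.09  0.02] open 24.7 q [-0.63  0.46 -0.1   1.78  0.05  0.93  0.9 ]
(array([  -2.4,  -60.4, -350.8]), array([-0.02, -0.64, -0.89]))
```

View pics/f_wrist.png

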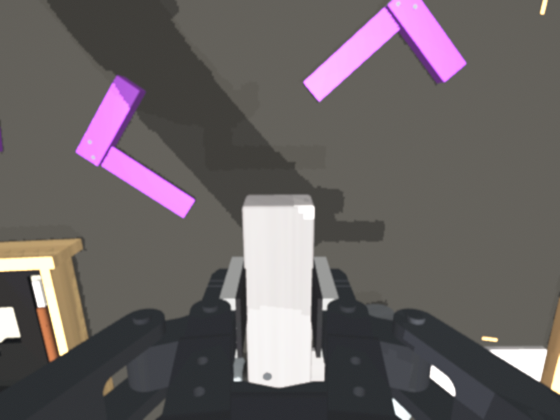

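Lifted; the stock sits square between the pads (245–313, 200–385). Carry it over and begin turning.

```bash
python3 -m creep '[[[0,-6,-35],[0,-0.6,-0.9],0],[[0,-6,-35],[0,0,0],0],[[0,-6,-35],[0,0,0],0],[[0,-6,-35],[0,0,0],0],[[0,-6,-35],[0,0,0],0],[[0,-6,-35],[0,0,0],0],[[0,-6,-35],[0,0,0],0],[[0,-6,-35],[0,0,0],0],[[0,-6,-35],[0,0,0],0],[[0,-6,-35],[0,0,0],0]]'
python3 -m creep '[[[0,0,0],[7,0,0],0],[[0,0,0],[7,0,0],0],[[0,0,0],[7,0,0],0],[[0,0,0],[7,0,0],0],[[0,0,0],[7,0,0],0],[[0,0,0],[7,0,0],0],[[0,0,0],[7,0,0],0],[[0,0,0],[7,0,0],0],[[0,0,0],[7,0,0],0],[[0,0,0],[7,0,0],0]]'
python3 -m creep '[[[0,0,0],[7,0,0],0],[[0,0,0],[7,0,0],0],[[0,0,0],[7,0,0],0],[[0,0,0],[7,0,0],0],[[0,0,0],[7,0,0],0],[[0,0,0],[7,0,0],0],[[0,0,0],[7,0,0],0],[[0,0,0],[7,0,0],0],[[0,0,0],[7,0,0],0],[[0,0,0],[7,0,0],0]]'
python3 - <<'E'
from rig import arm
from h import *
s=arm.state();show(s)
print(plan(s,[.52,-.02,.33],-81.7))
E
```

```text
time_s: 5.82
tool_pos: [0.5085, -0.0259, 0.308]
tcp_rot: [-0.516, 0.483, 0.533, 0.465]
force: [0.5, 0.3, -3.8]
opening: 0.287
time_s: 6.65
tool_pos: [0.4939, -0.0425, 0.2907]
tcp_rot: [-0.145, 0.718, 0.149, 0.665]
force: [0.7, 0.2, -3.1]
opening: 0.287
time_s: 7.48
tool_pos: [0.4789, -0.04, 0.2757]
tcp_rot: [0.266, 0.68, -0.304, 0.611]
force: [0.3, 0.3, -4.0]
opening: 0.284
t 7.48 pos [478.9 -40.  275.7] zyaw -47.82 xaxis [-0.1108 -0.0102 -0.9938] F [ 0.3  0.3 -4. ] T [ 0.09 -0.17 -0.05] open 24.3 q [-0.42  0.55  0.66  1.95 -0.38  0.89 -0.39]
(array([-58.7,  38.8,   9.1]), array([34.02, -2.23,  6.09]))
```

```bash
python3 -m creep '[[[-12,8,2],[6.8,-0.4,1.2],0],[[-12,8,2],[6.8,-0.4,1.2],0],[[-12,8,2],[6.8,-0.4,1.2],0],[[-12,8,2],[6.8,-0.4,1.2],0],[[-10,7,0],[6.8,-0.4,1.2],0],[[0,0,0],[0,0,0],0]]'
python3 - <<'E'
from rig import arm
from h import *
s=arm.state();show(s)
print(plan(s,[.52,-.02,.33],-81.7))
f=arm.grab_frame("wrist"); save(f,"pics/g_wrist.png")
ortho(f,.53,.72,-.15,.10,.035,"pics/g_ortho.png",3000)
E
```

```text
time_s: 7.98
tool_pos: [0.5139, -0.0257, 0.3226]
tcp_rot: [0.465, 0.535, -0.475, 0.522]
force: [-0.4, -1.4, -4.1]
opening: 0.287
t 7.98 pos [513.9 -25.7 322.6] zyaw -83.31 xaxis [-0.0243  0.0011 -0.9997] F [-0.4 -1.4 -4.1] T [ 0.05 -0.22  0.04] open 24.5 q [-0.57  0.55  0.87  1.87 -0.5   0.98 -0.93]
(array([-7.5,  6.5, -5. ]), array([-1.61, -0.25,  1.37]))
```

View pics/g_wrist.png

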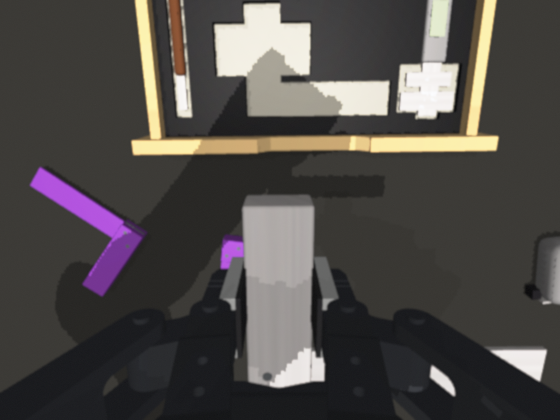

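View pics/g_ortho.png

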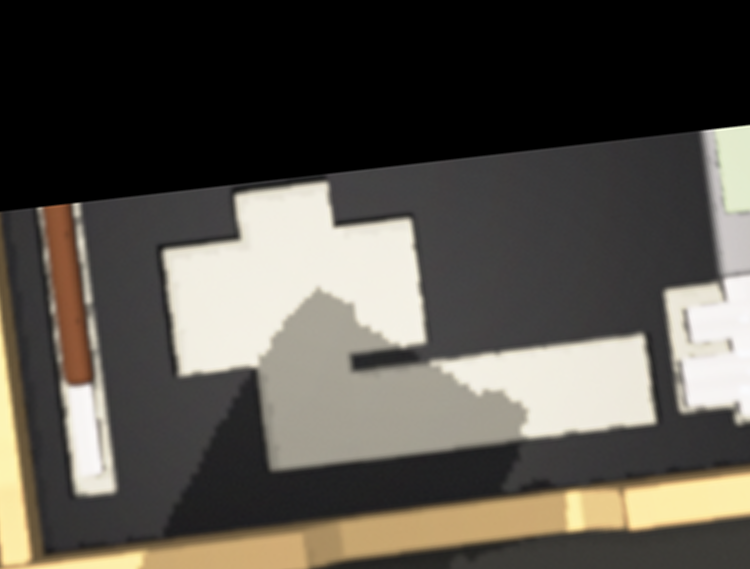

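```bash
cat >> h.py <<'E'
def rect(x0,x1,y0,y1): return np.array([[x0,y0],[x1,y0],[x1,y1],[x0,y1]])/1000
CUT=[(rect(-48,48,-16,16),.023),(rect(-48,-18,-116,0),.0285),(rect(-12,32,-43,43),.023)]
def cutmodel(f,x,y,yaw,S=4):
    c,s_=np.cos(yaw),np.sin(yaw); Rm=np.array([[c,-s_],[s_,c]])
    def ras(polys):
        im=np.zeros((420*S,560*S),np.uint8)
        for q,z in polys:
            w=q@Rm.T+[x,y]; px=np.array([w2px(f,[*p,z]) for p in w])
            cv2.fillPoly(im,[np.round((px+.5)*S*16).astype(np.int32)],255,shift=4)
        return im
    top=ras([(q,.035) for q,_ in CUT]); fl=ras(CUT)
    return cv2.resize(np.minimum(top,fl),(560,420),interpolation=cv2.INTER_AREA).astype(float)/255
def fitcut(f,x0,y0,yaw0,box,thr=95):
    from scipy.optimize import minimize
    g=f["pixels"].max(2).astype(float)
    ob=cv2.GaussianBlur((g>thr).astype(float),(0,0),1.5)
    u0,v0,u1,v1=box
    sl=(slice(v0,v1),slice(u0,u1))
    def cost(p): 
        return ((cv2.GaussianBlur(cutmodel(f,p[0]/1000,p[1]/1000,np.radians(p[2])),(0,0),1.5)-ob)[sl]**2).sum()
    r=minimize(cost,[x0*1000,y0*1000,yaw0],method="Nelder-Mead",options=dict(initial_simplex=[[x0*1000,y0*1000,yaw0],[x0*1000+6,y0*1000,yaw0],[x0*1000,y0*1000+6,yaw0],[x0*1000,y0*1000,yaw0+3]],xatol=.05,fatol=.05))
    return r.x,r.fun,(g>thr)
E
python3 - <<'E'
from rig import arm
from h import *
s=arm.state()
f=arm.grab_frame("wrist")
p,c,ob=fitcut(f,.61,-.003,7,(195,0,392,125)); print(p,c)
m=cutmodel(f,p[0]/1000,p[1]/1000,np.radians(p[2]))
im=f["pixels"].copy(); ed=cv2.Canny((m*255).astype(np.uint8),50,150); im[ed>0]=[255,0,0]
cv2.imwrite("pics/h.png",cv2.resize(im[0:220,130:500,::-1],None,fx=2.1,fy=2.1,interpolation=cv2.INTER_NEAREST))
# held square predicted corners: tool coords x=75.1-18, y=+35+(...), z
M=R.from_quat(s["tcp_rot"]).as_matrix()
for q in ([57.1,35,13],[57.1,35,-13],[57.1,-55,-13],[57.1,-55,13],[75.1,35,13],[75.1,35,-13]):
    print(q,np.round(w2px(f,s["tool_pos"]+M@np.array(q)/1000),1))
cv2.imwrite("pics/h2.png",cv2.resize(f["pixels"][180:410,180:380,::-1],None,fx=2.6,fy=2.6,interpolation=cv2.INTER_CUBIC))
E
```

```text
[612.53860692   1.17405238   7.24231048] 62.697760381496124
[57.1, 35, 13] [314.3 207.4]
[57.1, 35, -13] [241.3 207.5]
[57.1, -55, -13] [247.4 412.7]
[57.1, -55, 13] [308.9 412.6]
[75.1, 35, 13] [310.2 195.4]
[75.1, 35, -13] [245.6 195.5]
```

View pics/h.png

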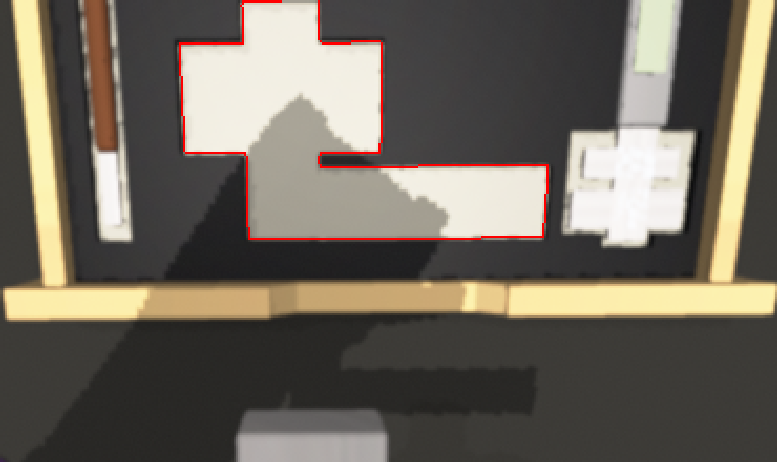

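View pics/h2.png

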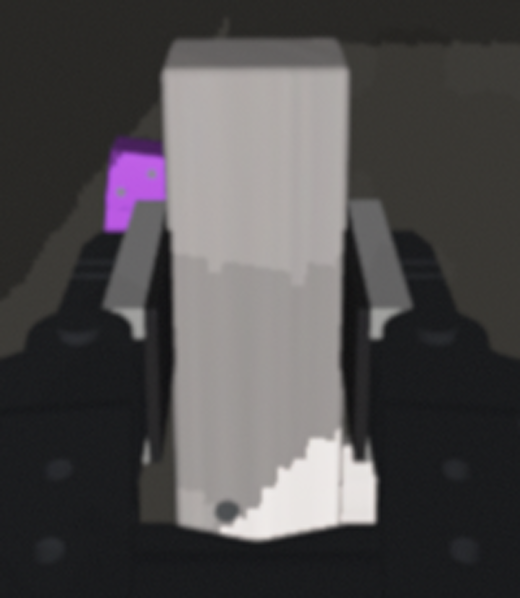

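```bash
cat > go.py <<'E'
import sys
from rig import arm
from h import *
s=arm.state();show(s)
a=list(map(float,sys.argv[1:5]))
print(plan(s,np.array(a[:3])/1000,a[3]))
E
python3 go.py 622.5 2.4 200 -82.76
```

```text
t 8.08 pos [512.1 -25.8 321.3] zyaw -82.96 xaxis [-0.0291  0.0018 -0.9996] F [-0.6  0.8 -4.4] T [ 0.05 -0.05  0.03] open 24.9 q [-0.57  0.55  0.87  1.87 -0.5   0.98 -0.92]
(array([118.1, 116.5, -13.8]), array([-0.19, -0.31,  1.64]))
```

```bash
python3 -m creep '[[[0,29,-4],[0,-0.3,1.6],0],[[0,29,-4],[0,0,0],0],[[0,29,-4],[0,0,0],0],[[0,28,-2],[0,0,0],0],[[30,0,0],[0,0,0],0],[[30,0,0],[0,0,0],0],[[30,0,0],[0,0,0],0],[[20,0,0],[0,0,0],0],[[0,0,0],[0,0,0],0]]'; python3 go.py 622.5 2.4 150 -82.76
```

```text
time_s: 8.83
tool_pos: [0.6168, 0.0036, 0.1922]
tcp_rot: [0.457, 0.544, -0.466, 0.527]
force: [-1.3, 0.0, -4.8]
opening: 0.289
t 8.83 pos [616.8   3.6 192.2] zyaw -81.55 xaxis [-0.0269  0.0065 -0.9996] F [-1.3  0.  -4.8] T [ 0.09 -0.04 -0.04] open 24.6 q [-0.45  0.84  0.7   1.71 -0.67  0.89 -0.87]
(array([42. ,  6.6,  2.5]), array([ 1.22, -0.58,  1.47]))
```

```bash
python3 -m creep '[[[0,7,2],[1.2,-0.6,1.5],0],[[22,0,0],[0,0,0.3],0],[[20,0,0],[0,0,0.3],0],[[0,0,0],[0,0,0],0]]'; python3 go.py 622.5 2.4 140 -82.76
```

```text
time_s: 9.17
tool_pos: [0.6206, 0.0015, 0.1465]
tcp_rot: [0.467, 0.532, -0.465, 0.532]
force: [-0.5, 0.6, -4.0]
opening: 0.288
t 9.17 pos [620.6   1.5 146.5] zyaw -82.42 xaxis [ 0.0027  0.0021 -1.    ] F [-0.5  0.6 -4. ] T [ 0.08  0.09 -0.02] open 24.6 q [-0.42  0.89  0.65  1.74 -0.74  0.77 -0.83]
(array([ 6.5,  1.9, -0.6]), array([ 0.34, -0.1 , -0.17]))
```

```bash
python3 -m creep '[[[10,2,-1],[0.3,0,0],0],[[10,0,0],[0,0,0.2],0],[[6,0,0],[0,0,0.1],0],[[0,0,0],[0,0,0],0]]'; python3 go.py 622.5 2.4 118 -82.76
python3 - <<'E'
from rig import arm
from h import *
s=arm.state()
f=arm.grab_frame("wrist"); save(f,"pics/i_wrist.png")
g=arm.grab_frame("scene"); crop(g,150,180,310,300,"pics/i_scene.png")
E
```

```text
time_s: 9.5
tool_pos: [0.623, 0.0023, 0.1208]
tcp_rot: [0.47, 0.53, -0.464, 0.533]
force: [-0.1, -0.5, -3.2]
opening: 0.279
t 9.5 pos [623.    2.3 120.8] zyaw -82.6 xaxis [ 0.0087  0.0036 -1.    ] F [-0.1 -0.5 -3.2] T [ 0.05  0.04 -0.02] open 23.8 q [-0.41  0.92  0.62  1.75 -0.78  0.73 -0.81]
(array([ 2.8, -0.6, -0.2]), array([ 0.16, -0.14, -0.52]))
```

View pics/i_wrist.png

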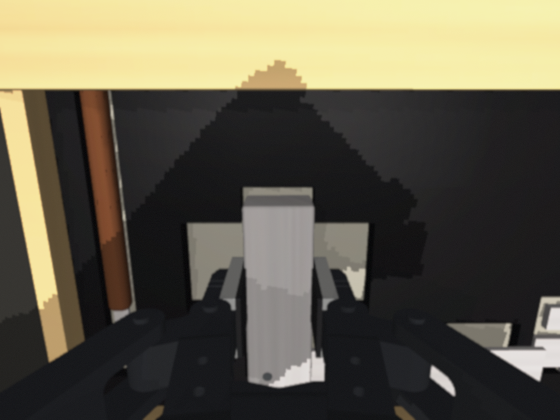

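View pics/i_scene.png

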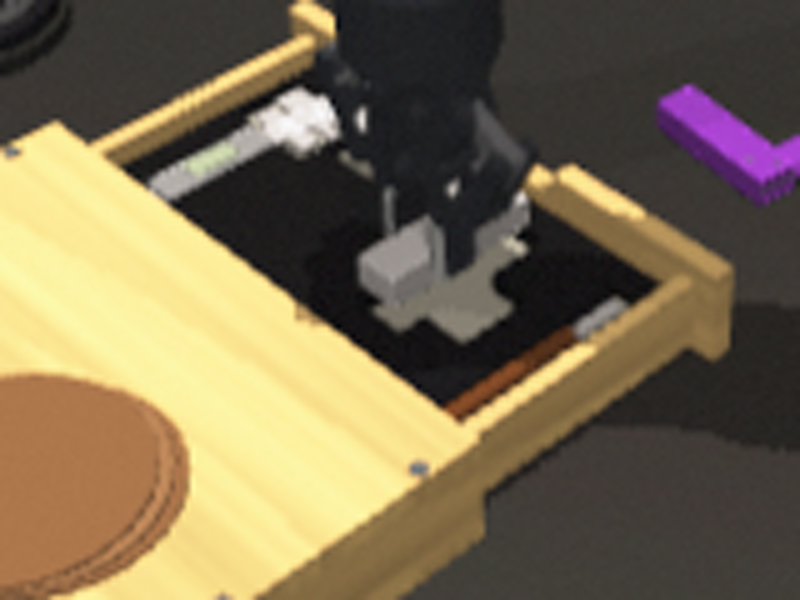

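```bash
python3 -m creep '[[[5,-0.5,0],[0.2,-0.1,-0.5],0],[[5,0,0],[0,0,0],0],[[5,0,0],[0,0,0],0],[[0,0,0],[0,0,0],0]]'; python3 go.py 622.5 2.4 99 -82.76
```

```text
time_s: 9.93
tool_pos: [0.6247, 0.0016, 0.1089]
tcp_rot: [0.469, 0.529, -0.466, 0.532]
force: [-1.7, 1.5, 2.4]
opening: 0.286
t 9.93 pos [624.7   1.6 108.9] zyaw -82.79 xaxis [ 5.3e-03  3.0e-04 -1.0e+00] F [-1.7  1.5  2.4] T [0.29 0.27 0.08] open 24.4 q [-0.4   0.94  0.61  1.74 -0.79  0.72 -0.81]
(array([ 9.9, -2.2, -1.1]), array([-0.03,  0.02, -0.3 ]))
```

```bash
python3 -m creep '[[[-4,-1,-0.5],[0,0,-0.2],0],[[0,-1,-0.5],[0,0,0],0],[[0,0,0],[0,0,0],0]]'; python3 go.py 622.5 2.4 99 -82.76
python3 - <<'E'
from rig import arm
from h import *
s=arm.state()
f=arm.grab_frame("wrist"); 
im=f["pixels"].copy()
M=R.from_quat(s["tcp_rot"]).as_matrix()
c=np.radians(7.24);Rm=np.array([[np.cos(c),-np.sin(c)],[np.sin(c),np.cos(c)]])
for q,z in CUT:
  for zz,col in((z,(0,255,0)),(.035,(255,0,0))):
    px=np.array([w2px(f,[*(Rm@p+[.6125,.0012]),zz]) for p in q]); cv2.polylines(im,[np.round(px*16).astype(np.int32)],True,col,1,shift=4)
for zz in (57.1,75.1):
    q=np.array([w2px(f,s["tool_pos"]+M@np.array([zz,a,b])/1000) for a,b in((35,13),(35,-13),(-55,-13),(-55,13))]); cv2.polylines(im,[np.round(q*16).astype(np.int32)],True,(0,0,255),1,shift=4)
cv2.imwrite("pics/j.png",cv2.resize(im[130:400,130:560,::-1],None,fx=1.85,fy=1.85,interpolation=cv2.INTER_CUBIC))
E
```

```text
time_s: 10.18
tool_pos: [0.6227, 0.0024, 0.1131]
tcp_rot: [0.468, 0.53, -0.467, 0.531]
force: [-0.1, 0.3, -4.8]
opening: 0.283
t 10.18 pos [622.7   2.4 113.1] zyaw -82.79 xaxis [ 2.1e-03 -4.0e-04 -1.0e+00] F [-0.1  0.3 -4.8] T [ 0.09 -0.02  0.04] open 24.2 q [-0.41  0.93  0.62  1.75 -0.78  0.72 -0.81]
(array([14.1, -0.2, -0.1]), array([-0.03,  0.04, -0.12]))
```

View pics/j.png

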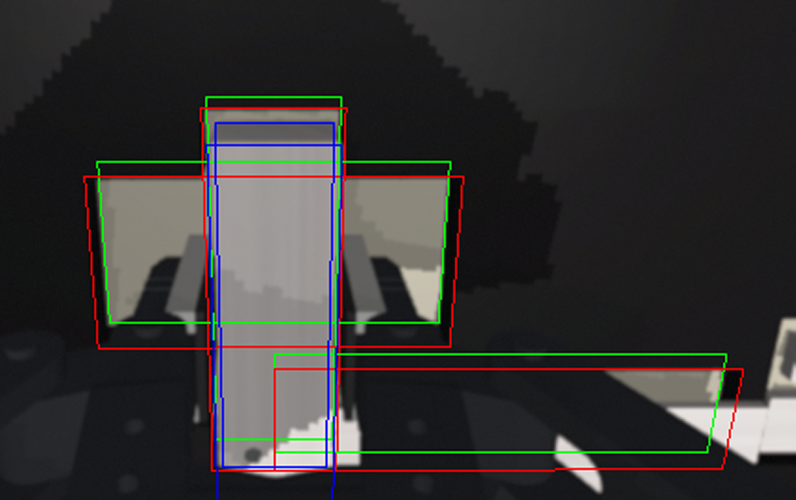

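Run:
```python
from rig import arm
from h import *
s=arm.state()
f=arm.grab_frame("wrist"); M=R.from_quat(s["tcp_rot"]).as_matrix()
im=f["pixels"].copy()
for zz,col in ((64.8,(0,0,255)),(67.3,(0,255,255))):
    q=np.array([w2px(f,s["tool_pos"]+M@np.array([zz,a,b])/1000) for a,b in((-31,13),(-31,113),(-55,113),(-55,13))]); print(q.round(1)); cv2.polylines(im,[np.round(q*16).astype(np.int32)],True,col,1,shift=4)
cv2.imwrite("pics/k.png",cv2.resize(im[300:420,380:560,::-1],None,fx=4,fy=4,interpolation=cv2.INTER_CUBIC))
```

```text
[[308.6 352.3]
 [544.  352. ]
 [533.4 398.5]
 [307.5 398.8]]
[[308.2 348.6]
 [540.  348.3]
 [529.7 394.2]
 [307.  394.5]]
```

View pics/k.png

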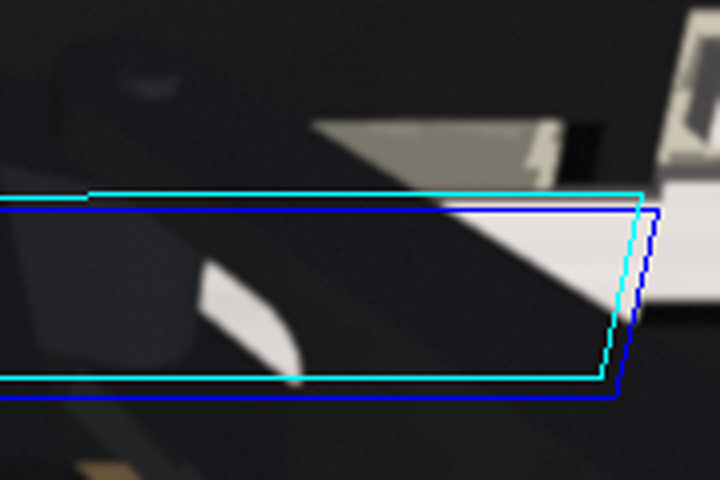

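```bash
python3 -m creep '[[[4,-0.7,0],[0,0,-0.2],0],[[0,0,0],[0,0,0],0]]'; python3 go.py 622.5 2.4 99 -82.76
```

```text
time_s: 10.45
tool_pos: [0.6222, 0.0024, 0.1086]
tcp_rot: [0.467, 0.531, -0.468, 0.53]
force: [-1.1, 1.4, -4.9]
opening: 0.286
t 10.45 pos [622.2   2.4 108.6] zyaw -82.78 xaxis [-1.3e-03 -9.0e-04 -1.0e+00] F [-1.1  1.4 -4.9] T [ 0.09 -0.    0.03] open 24.5 q [-0.4   0.94  0.61  1.74 -0.78  0.72 -0.81]
(array([ 9.6,  0.4, -0. ]), array([-0.02,  0.04,  0.08]))
```

```bash
python3 -m creep '[[[4,-0.7,0],[0,0,-0.1],0],[[0,0,0],[0,0,0],0]]'; python3 go.py 622.5 2.4 99 -82.76
```

```text
time_s: 10.62
tool_pos: [0.6212, 0.0023, 0.1037]
tcp_rot: [0.466, 0.531, -0.469, 0.53]
force: [-0.3, 0.6, -3.9]
opening: 0.284
t 10.62 pos [621.2   2.3 103.7] zyaw -82.78 xaxis [-0.0039 -0.0012 -1.    ] F [-0.3  0.6 -3.9] T [ 0.   -0.   -0.03] open 24.3 q [-0.4   0.95  0.61  1.75 -0.79  0.71 -0.81]
(array([4.7, 1.3, 0.1]), array([-0.02,  0.04,  0.23]))
```

In the hole with no contact force. Settle it, then open.

```bash
python3 -m creep '[[[3.5,1,0],[0,0,0.2],0],[[0,0,0],[0,0,0],0]]'; python3 go.py 622.5 2.4 99 -82.76
```

```text
time_s: 10.78
tool_pos: [0.6221, 0.0025, 0.0995]
tcp_rot: [0.467, 0.53, -0.468, 0.53]
force: [-0.9, 0.4, -4.2]
opening: 0.288
t 10.78 pos [622.1   2.5  99.5] zyaw -82.78 xaxis [-7.e-04 -9.e-04 -1.e+00] F [-0.9  0.4 -4.2] T [ 0.07 -0.02 -0.04] open 24.6 q [-0.4   0.95  0.6   1.75 -0.79  0.7  -0.8 ]
(array([0.5, 0.4, 0.1]), array([-0.02,  0.04,  0.05]))
```

```bash
python3 -m creep '[[[1,0.3,0],[0,0,0],0],[[0,0,0],[0,0,0],0]]'; python3 go.py 622.5 2.4 99 -82.76; python3 -m creep '[[[0,0,0],[0,0,0],44],[[0,0,0],[0,0,0],44],[[0,0,0],[0,0,0],44],[[0,0,0],[0,0,0],44]]'; python3 go.py 622.5 2.4 160 -82.76
```

```text
time_s: 10.95
tool_pos: [0.6225, 0.0024, 0.0982]
tcp_rot: [0.467, 0.53, -0.468, 0.53]
force: [-0.7, 0.2, -1.2]
opening: 0.282
t 10.95 pos [622.5   2.4  98.2] zyaw -82.79 xaxis [-7.e-04 -9.e-04 -1.e+00] F [-0.7  0.2 -1.2] T [ 0.11  0.18 -0.06] open 24.1 q [-0.4   0.95  0.6   1.75 -0.79  0.7  -0.8 ]
(array([-0.8,  0. , -0. ]), array([-0.03,  0.05,  0.05]))
time_s: 11.28
tool_pos: [0.6241, 0.0016, 0.1002]
tcp_rot: [0.468, 0.529, -0.467, 0.532]
force: [-0.2, -0.2, 0.2]
opening: 0.517
t 11.28 pos [624.1   1.6 100.2] zyaw -82.8 xaxis [ 0.0034 -0.0016 -1.    ] F [-0.2 -0.2  0.2] T [ 0.03  0.01 -0.01] open 44.2 q [-0.4   0.95  0.6   1.74 -0.79  0.7  -0.8 ]
(array([-59.8,  -1.3,  -0.9]), array([-0.04,  0.12, -0.18]))
```

```bash
python3 -m creep '[[[-6,0,0],[0,0,0],44],[[-14,0,0],[0,0,0],44],[[-20,0,0],[0,0,0],44],[[-30,0,0],[0,0,0],30],[[-20,-10,0],[0,0,0],0],[[0,0,0],[0,0,0],0],[[0,0,0],[0,0,0],0]]'; python3 go.py 612.5 1.2 125 -82.76
python3 - <<'E'
from rig import arm
from h import *
s=arm.state()
f=arm.grab_frame("wrist"); save(f,"pics/l_wrist.png"); P=cloud(f)
g=arm.grab_frame("scene"); crop(g,150,180,310,300,"pics/l_scene.png")
m=(P[...,2]>.02)&(P[...,2]<.08)
np.save("P.npy",P)
for u,v in ((278,220),(278,250),(400,300)): print(u,v,P[v,u].round(4))
E
```

```text
time_s: 11.87
tool_pos: [0.6145, -0.0005, 0.2]
tcp_rot: [0.469, 0.528, -0.467, 0.532]
force: [0.0, 0.3, -0.4]
opening: 0.0
t 11.87 pos [ 6.145e+02 -5.000e-01  2.000e+02] zyaw -82.88 xaxis [ 0.0071 -0.0021 -1.    ] F [ 0.   0.3 -0.4] T [ 0.06  0.04 -0.03] open 0.0 q [-0.46  0.82  0.72  1.73 -0.69  0.85 -0.88]
(array([75. , -2.3, -2.1]), array([-0.12,  0.17, -0.39]))
278 220 [ 0.6139 -0.001   0.041 ]
278 250 [ 0.5928 -0.0036  0.0397]
400 300 [ 0.564  -0.094   0.0353]
```

View pics/l_wrist.png

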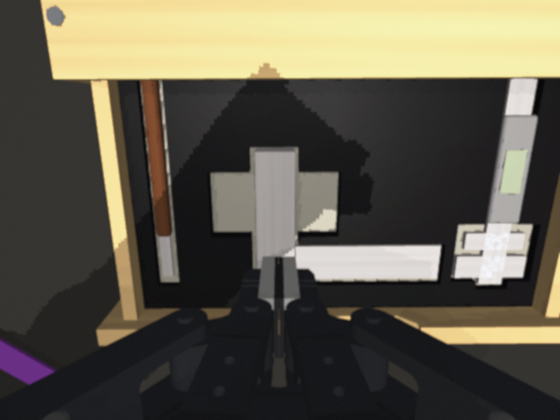

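View pics/l_scene.png

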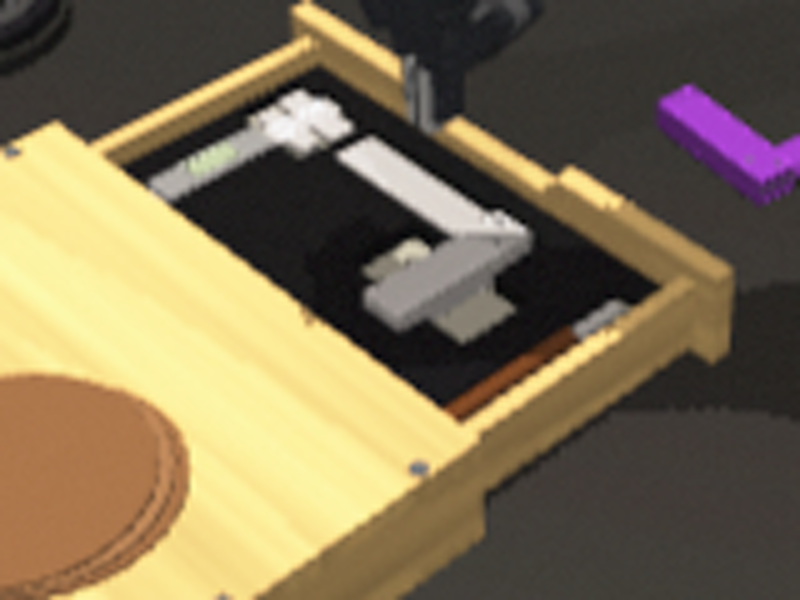

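```bash
python3 -m creep '[[[25,-2,-2],[0,0,-0.4],0],[[25,0,0],[0,0,0],0],[[20,0,0],[0,0,0],0],[[0,0,0],[0,0,0],0]]'; python3 go.py 612.5 1.2 115 -82.76
```

```text
time_s: 12.3
tool_pos: [0.6126, 0.0018, 0.125]
tcp_rot: [0.467, 0.53, -0.469, 0.53]
force: [-0.9, 0.5, -0.2]
opening: -0.002
t 12.3 pos [612.6   1.8 125. ] zyaw -82.84 xaxis [-0.0016 -0.0023 -1.    ] F [-0.9  0.5 -0.2] T [-0.01  0.11 -0.01] open -0.1 q [-0.42  0.91  0.63  1.77 -0.77  0.73 -0.81]
(array([10. , -0.2,  0.6]), array([-0.08,  0.12,  0.11]))
```

```bash
python3 -m creep '[[[8,0,0.5],[0,0,0],0],[[0,0,0],[0,0,0],0]]'; python3 -m creep '[[[3,0,0],[0,0,0],0],[[0,0,0],[0,0,0],0]]'
```

```text
time_s: 12.47
tool_pos: [0.6119, 0.0012, 0.1149]
tcp_rot: [0.466, 0.531, -0.47, 0.529]
force: [-0.1, 0.5, -0.6]
opening: 0.004
time_s: 12.63
tool_pos: [0.613, 0.0005, 0.1134]
tcp_rot: [0.466, 0.53, -0.469, 0.53]
force: [0.8, 0.0, 0.9]
opening: 0.001
```

```bash
python3 -m creep '[[[2,0,0],[0,0,0],0],[[1,0,0],[0,0,0],0]]'; python3 -m creep '[[[3,0,0],[0,0,0],0],[[3,0,0],[0,0,0],0]]'
```

```text
time_s: 12.8
tool_pos: [0.6137, 0.0003, 0.1128]
tcp_rot: [0.467, 0.53, -0.469, 0.53]
force: [-2.8, 0.4, 4.6]
opening: 0.003
time_s: 12.97
tool_pos: [0.6136, -0.0, 0.1126]
tcp_rot: [0.468, 0.53, -0.467, 0.53]
force: [-8.0, 1.8, 23.3]
opening: -0.0
```

```bash
python3 -m creep '[[[-20,0,0],[0,0,0],0],[[-40,0,0],[0,0,0],0],[[-40,0,0],[0,0,0],0],[[-40,-10,0],[0,0,0],0],[[-30,-30,0],[0,0,0],0],[[0,-35,8],[0,0,0],0],[[0,-35,8],[0,0,0],0],[[0,0,0],[0,0,0],0]]'; python3 go.py 510 -20 320 -82.76
python3 - <<'E'
from rig import arm
from h import *
s=arm.state()
f=arm.grab_frame("wrist"); save(f,"pics/m_wrist.png"); P=cloud(f); np.savez("m.npz",**{k:np.asarray(v) for k,v in f.items()})
ortho(f,.52,.60,-.24,.16,.060,"pics/m_ortho.png",2000)
t=arm.grab_frame("top"); np.savez("mt.npz",**{k:np.asarray(v) for k,v in t.items()})
ortho(t,.5,.96,-.25,.2,.061,"pics/m_top.png",1300)
E
```

```text
time_s: 13.63
tool_pos: [0.5059, -0.0319, 0.2928]
tcp_rot: [0.471, 0.529, -0.465, 0.532]
force: [-1.8, -0.1, -0.3]
opening: 0.002
t 13.63 pos [505.9 -31.9 292.8] zyaw -82.81 xaxis [ 0.0096  0.0031 -0.9999] F [-1.8 -0.1 -0.3] T [0.02 0.04 0.  ] open 0.1 q [-0.54  0.56  0.84  1.94 -0.55  0.87 -0.85]
(array([-27.1,   5.8, -11.3]), array([-0.06, -0.11, -0.57]))
```

View pics/m_wrist.png

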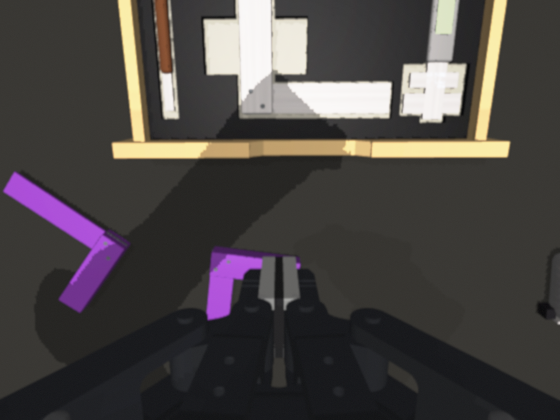

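View pics/m_ortho.png

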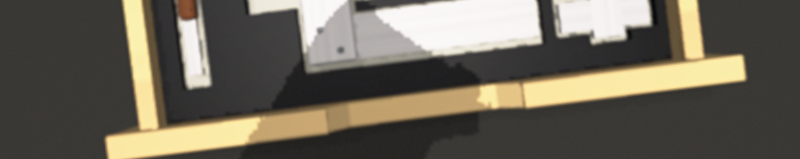

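View pics/m_top.png

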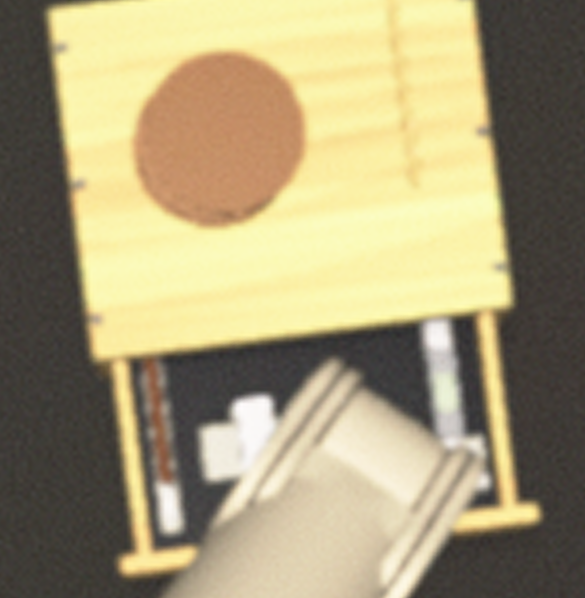

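```bash
python3 go.py 499.5 -58.6 120 -82.8
```

```text
t 13.73 pos [511.6 -29.5 292.8] zyaw -82.58 xaxis [ 0.015   0.0027 -0.9999] F [0.7 0.9 0.3] T [0.03 0.   0.02] open -0.3 q [-0.54  0.57  0.83  1.93 -0.56  0.87 -0.86]
(array([172.5, -18.4,  27.4]), array([ 0.22, -0.05, -0.87]))
```

```bash
python3 -m creep '[[[0,-18,27],[0.2,0,-0.9],0],[[35,0,0],[0,0,0],0],[[35,0,0],[0,0,0],0],[[35,0,0],[0,0,0],0],[[30,0,0],[0,0,0],0],[[20,0,0],[0,0,0],0],[[0,0,0],[0,0,0],0]]'; python3 go.py 499.5 -58.6 97 -82.8
```

```text
time_s: 14.32
tool_pos: [0.5118, -0.057, 0.1328]
tcp_rot: [0.469, 0.528, -0.461, 0.537]
force: [0.1, 0.1, -0.4]
opening: -0.001
t 14.32 pos [511.8 -57.  132.8] zyaw -82.24 xaxis [ 1.740e-02  1.000e-04 -9.998e-01] F [ 0.1  0.1 -0.4] T [ 0.01 -0.03  0.04] open -0.1 q [-0.3   0.78  0.55  2.05 -0.83  0.52 -0.57]
(array([ 35.6, -13. ,  -0.1]), array([ 0.57,  0.13, -0.99]))
```

```bash
python3 -m creep '[[[0,-13,0],[0.5,0.1,-1],0],[[15,-2,0],[0,0,-0.2],0],[[15,-1,0],[0,0,-0.2],0],[[5,0,0],[0,0,0],0],[[0,0,0],[0,0,0],0]]'; python3 go.py 520 -56.1 97 -82.8
```

```text
time_s: 14.73
tool_pos: [0.4983, -0.0596, 0.0989]
tcp_rot: [0.465, 0.532, -0.469, 0.53]
force: [0.1, -0.1, -0.1]
opening: -0.001
t 14.73 pos [498.3 -59.6  98.9] zyaw -82.7 xaxis [-0.0052 -0.0025 -1.    ] F [ 0.1 -0.1 -0.1] T [ 0.01  0.04 -0.01] open -0.1 q [-0.25  0.83  0.49  2.08 -0.89  0.46 -0.52]
(array([ 1.8, 22. , -0.8]), array([0.1 , 0.1 , 0.31]))
```

```bash
python3 -m creep '[[[1.5,12,-0.5],[0.1,0.1,0.3],0],[[0,10,0],[0,0,0],0],[[0,4,0],[0,0,0],0],[[0,0,0],[0,0,0],0]]'; python3 go.py 540 -53.5 97 -82.8
python3 - <<'E'
from rig import arm
from h import *
g=arm.grab_frame("scene"); crop(g,150,160,330,295,"pics/n_scene.png")
f=arm.grab_frame("wrist"); save(f,"pics/n_wrist.png")
E
```

```text
time_s: 15.07
tool_pos: [0.527, -0.056, 0.1017]
tcp_rot: [0.469, 0.529, -0.467, 0.532]
force: [0.1, 0.3, -0.1]
opening: -0.001
t 15.07 pos [527.  -56.  101.7] zyaw -82.81 xaxis [ 4.6e-03 -7.0e-04 -1.0e+00] F [ 0.1  0.3 -0.1] T [0.01 0.05 0.02] open -0.1 q [-0.28  0.85  0.52  2.01 -0.87  0.51 -0.56]
(array([ 4.7, 13.2, -0.9]), array([-0.01,  0.07, -0.25]))
```

View pics/n_scene.png

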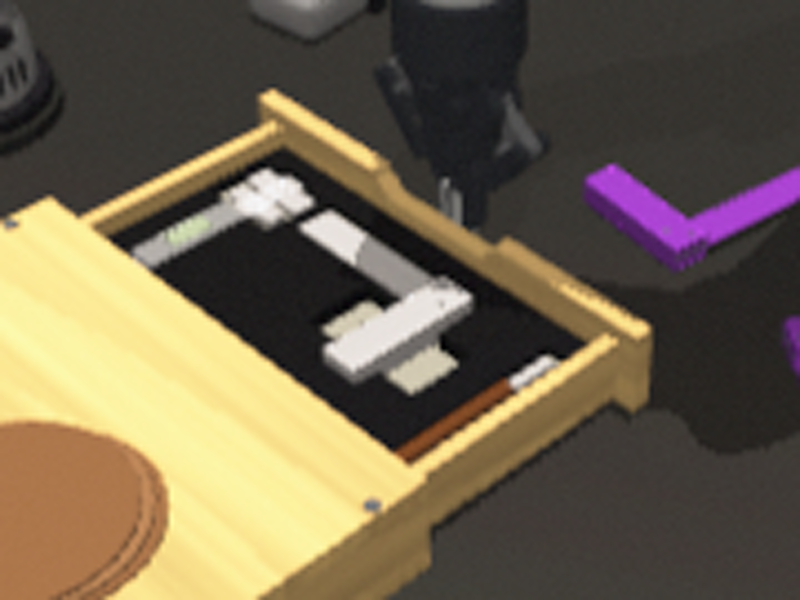

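View pics/n_wrist.png

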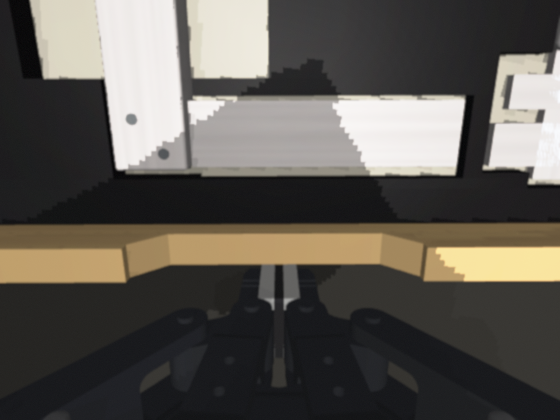

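```bash
python3 -m creep '[[[4,4,-0.5],[0,0,-0.2],0],[[1,8,0],[0,0,0],0],[[1,8,0],[0,0,0],0],[[1,8,0],[0,0,0],0]]'; python3 go.py 680 -35.4 97 -82.8
```

```text
time_s: 15.5
tool_pos: [0.5437, -0.0526, 0.093]
tcp_rot: [0.465, 0.536, -0.473, 0.523]
force: [-5.5, -0.7, 1.9]
opening: -0.004
t 15.5 pos [543.7 -52.6  93. ] zyaw -83.03 xaxis [-0.0207  0.003  -0.9998] F [-5.5 -0.7  1.9] T [-0.11  1.07 -0.02] open -0.3 q [-0.29  0.89  0.54  1.95 -0.84  0.57 -0.61]
(array([ -6.8, 137.2,  -0.5]), array([-0.23, -0.32,  1.16]))
```

```bash
python3 -m creep '[[[-1.5,8,0],[-0.2,-0.3,1],0],[[-1,10,0],[0,0,0.3],0],[[-1,10,0],[0,0,0.3],0],[[0,10,0],[0,0,0.3],0]]'; python3 go.py 680 -35.4 97 -82.8
```

```text
time_s: 15.83
tool_pos: [0.5724, -0.048, 0.0925]
tcp_rot: [0.468, 0.533, -0.469, 0.526]
force: [-6.3, -0.3, 1.7]
opening: -0.002
t 15.83 pos [572.4 -48.   92.5] zyaw -82.98 xaxis [-0.009   0.0047 -0.9999] F [-6.3 -0.3  1.7] T [-0.17  1.01  0.03] open -0.2 q [-0.3   0.91  0.56  1.88 -0.83  0.61 -0.65]
(array([ -5.4, 108.3,   0.6]), array([-0.18, -0.33,  0.48]))
```

```bash
python3 -m creep '[[[-2,10,0.5],[-0.2,-0.3,0.6],0],[[-1,10,0.3],[0,0,0.3],0],[[-1,10,0],[0,0,0.3],0],[[-1,10,0],[0,0,0.3],0]]'; python3 go.py 680 -35.4 97 -82.8
python3 - <<'E'
from rig import arm
from h import *
g=arm.grab_frame("scene"); crop(g,130,160,310,295,"pics/o_scene.png")
E
```

```text
time_s: 16.17
tool_pos: [0.6087, -0.0431, 0.0947]
tcp_rot: [0.47, 0.53, -0.465, 0.53]
force: [-4.8, -0.7, -1.7]
opening: 0.002
t 16.17 pos [608.7 -43.1  94.7] zyaw -82.82 xaxis [ 0.0047  0.0049 -1.    ] F [-4.8 -0.7 -1.7] T [-0.16  1.    0.02] open 0.1 q [-0.31  0.94  0.58  1.79 -0.81  0.67 -0.7 ]
(array([-2. , 71.7,  1.2]), array([-0.02, -0.25, -0.3 ]))
```

View pics/o_scene.png

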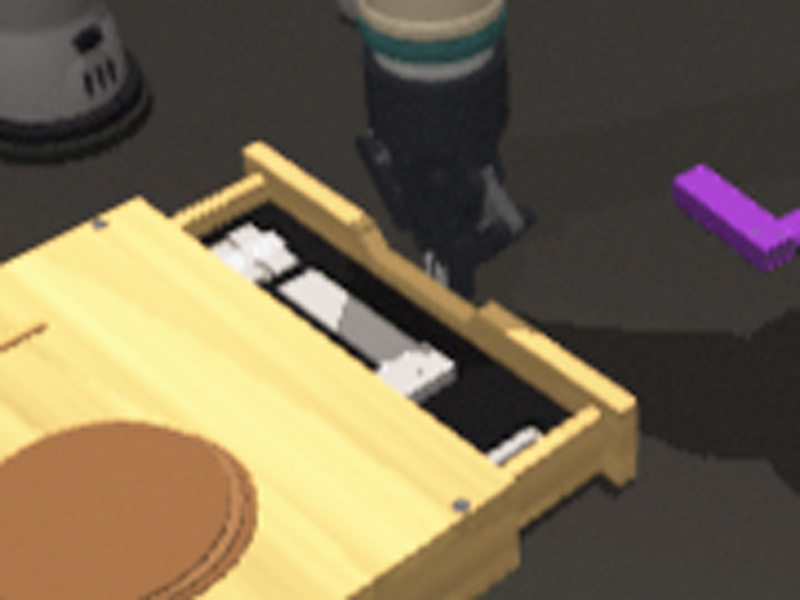

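```bash
python3 -m creep '[[[-1,9,1],[0,-0.2,-0.3],0],[[0,10,0],[0,0,0],0],[[0,10,0],[0,0,0],0],[[0,10,0],[0,0,0],0]]'; python3 go.py 680 -35.4 97 -82.8
```

```text
time_s: 16.55
tool_pos: [0.6493, -0.0389, 0.096]
tcp_rot: [0.467, 0.531, -0.468, 0.53]
force: [-4.3, -1.5, -0.6]
opening: 0.002
t 16.55 pos [649.3 -38.9  96. ] zyaw -82.8 xaxis [-0.0023  0.0012 -1.    ] F [-4.3 -1.5 -0.6] T [-0.12  0.95  0.03] open 0.1 q [-0.33  0.99  0.62  1.66 -0.78  0.76 -0.77]
(array([-1.1, 30.9,  0.4]), array([-0.  , -0.09,  0.12]))
```

```bash
python3 -m creep '[[[-0.5,9,0],[0,0,0],0],[[0,8,0],[0,0,0],0],[[0,6,0],[0,0,0],0]]'; python3 go.py 680 -35.4 97 -82.8
```

```text
time_s: 16.8
tool_pos: [0.6738, -0.0355, 0.0964]
tcp_rot: [0.467, 0.532, -0.468, 0.529]
force: [-4.4, -0.5, 0.5]
opening: 0.001
t 16.8 pos [673.8 -35.5  96.4] zyaw -82.75 xaxis [-0.0034  0.0016 -1.    ] F [-4.4 -0.5  0.5] T [-0.11  0.99  0.03] open 0.1 q [-0.33  1.02  0.63  1.59 -0.77  0.81 -0.81]
(array([-0.6,  6.2,  0.7]), array([ 0.05, -0.11,  0.18]))
```

```bash
python3 -m creep '[[[0,4,0],[0,0,0],0],[[0,3,0],[0,0,0],0]]'; python3 go.py 680 -35.4 97 -82.8
```

```text
time_s: 16.97
tool_pos: [0.6812, -0.0345, 0.0964]
tcp_rot: [0.466, 0.532, -0.468, 0.529]
force: [-14.0, -1.3, 5.1]
opening: 0.001
t 16.97 pos [681.2 -34.5  96.4] zyaw -82.7 xaxis [-0.0048  0.0016 -1.    ] F [-14.   -1.3   5.1] T [-0.26  2.97  0.04] open 0.1 q [-0.32  1.02  0.63  1.56 -0.76  0.82 -0.82]
(array([-0.6, -1.3,  0.8]), array([ 0.1 , -0.12,  0.26]))
```

Force is rising where the case face was expected; push a little more to be sure.

```bash
python3 -m creep '[[[0,3,0],[0,0,0],0],[[0,3,0],[0,0,0],0]]'; python3 -m creep '[[[0,4,0],[0,0,0],0],[[0,4,0],[0,0,0],0]]';python3 go.py 680 -35.4 97 -82.8
```

```text
time_s: 17.13
tool_pos: [0.6819, -0.0347, 0.0958]
tcp_rot: [0.464, 0.536, -0.471, 0.525]
force: [-9.9, -1.1, 4.6]
opening: -0.001
time_s: 17.3
tool_pos: [0.6828, -0.0349, 0.095]
tcp_rot: [0.461, 0.54, -0.475, 0.52]
force: [-12.0, -0.3, 4.8]
opening: -0.0
t 17.3 pos [682.8 -34.9  95. ] zyaw -82.88 xaxis [-0.0352  0.0047 -0.9994] F [-12.   -0.3   4.8] T [-0.22  2.48  0.02] open -0.0 q [-0.32  1.04  0.64  1.53 -0.75  0.87 -0.85]
(array([-1.9, -2.9,  0.1]), array([-0.07, -0.52,  1.97]))
```

```bash
python3 -m creep '[[[0,-15,0],[0,0,2],0],[[0,-20,0],[0,0,0],0],[[0,-30,0],[0,0,0],0],[[0,-30,0],[0,0,0],0],[[-30,-20,0],[0,0,0],0],[[-40,0,0],[0,0,0],0],[[-40,-5,0],[0,0,0],0],[[-40,-5,0],[0,0,0],0],[[0,0,0],[0,0,0],0]]'; python3 go.py 680 -35.4 97 -82.8
python3 - <<'E'
from rig import arm
from h import *
g=arm.grab_frame("scene"); crop(g,40,140,300,340,"pics/p_scene.png")
f=arm.grab_frame("wrist"); save(f,"pics/p_wrist.png")
t=arm.grab_frame("top"); crop(t,220,40,380,220,"pics/p_top.png")
ortho(f,.6,.8,-.25,.17,.061,"pics/p_ortho.png",1800)
E
```

```text
time_s: 18.05
tool_pos: [0.5625, -0.0532, 0.2531]
tcp_rot: [0.477, 0.523, -0.46, 0.536]
force: [1.0, -0.3, -0.6]
opening: 0.001
t 18.05 pos [562.5 -53.2 253.1] zyaw -83.02 xaxis [ 0.0292  0.0048 -0.9996] F [ 1.  -0.3 -0.6] T [-0.13 -0.02 -0.  ] open 0.1 q [-0.43  0.68  0.77  1.85 -0.64  0.85 -0.79]
(array([159.6, 114.2,  -3.2]), array([-0.22, -0.07, -1.7 ]))
```

View pics/p_scene.png

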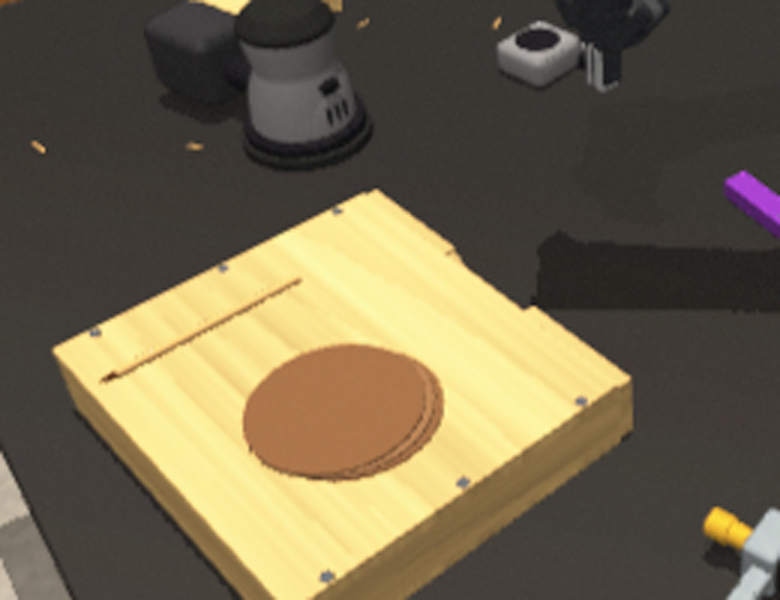

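View pics/p_wrist.png

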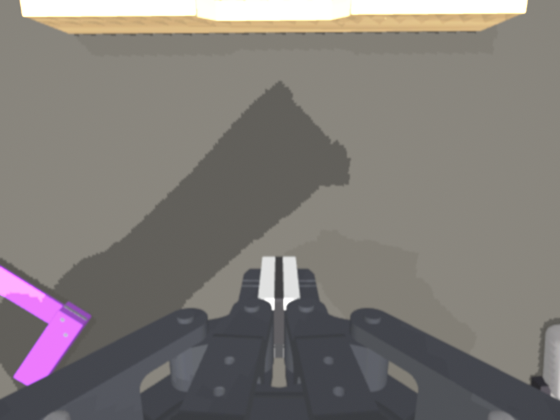

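View pics/p_ortho.png

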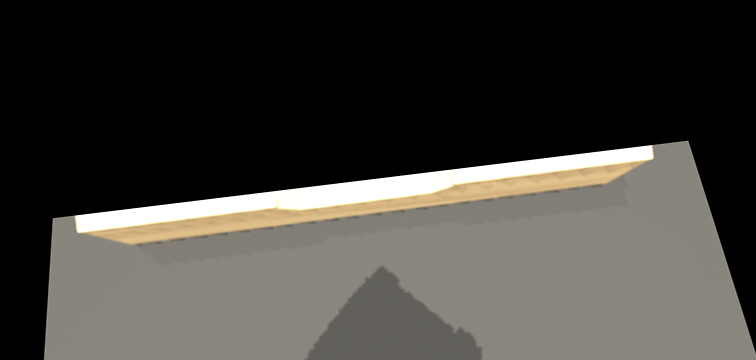

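```bash
python3 -m creep '[[[-10,30,0],[0,0,-1.7],0],[[-10,35,0],[0,0,0],0],[[0,35,0],[0,0,0],0],[[0,0,0],[0,0,0],0]]'
python3 - <<'E'
from rig import arm
from h import *
s=arm.state();show(s)
f=arm.grab_frame("wrist"); save(f,"pics/q_wrist.png")
ortho(f,.62,.78,-.25,.17,.061,"pics/q_ortho.png",1900)
P=cloud(f)
c=np.array([.703,-.0325]);a=np.radians(7.1);xd=np.array([np.cos(a),np.sin(a)]);yd=np.array([-xd[1],xd[0]])
L=(P[...,:2]-c)@np.stack([xd,yd],1)
# depth profile across the seam
for lo in (-150,-120,-90,-60,60,90,120,140):
    m=(np.abs(L[...,1]*1000-lo)<6)&(np.abs(L[...,0])<.025)&(P[...,2]>.03)
    i=np.argsort(L[m][:,0]); x=L[m][i,0]*1000; z=P[m][i,2]*1000
    print(lo,[ (k,round(float(np.median(z[(x>=k)&(x<k+2)])),1)) for k in range(-18,12,2) if ((x>=k)&(x<k+2)).any()])
E
```

```text
time_s: 18.53
tool_pos: [0.6562, -0.0358, 0.258]
tcp_rot: [0.465, 0.538, -0.473, 0.519]
force: [-0.7, 0.4, -0.3]
opening: -0.001
t 18.53 pos [656.2 -35.8 258. ] zyaw -83.18 xaxis [-0.0271  0.0097 -0.9996] F [-0.7  0.4 -0.3] T [ 0.03 -0.08 -0.02] open -0.1 q [-0.39  0.82  0.77  1.53 -0.62  1.08 -0.92]
-150 [(-12, 60.4), (-10, 60.4), (-8, 60.4), (-6, 60.5), (-4, 60.7), (-2, 60.5), (0, 60.9), (2, 62.6), (4, 62.5), (6, 62.5), (8, 62.5), (10, 62.6)]
-120 [(-12, 60.5), (-10, 60.5), (-8, 60.6), (-6, 60.6), (-4, 60.5), (-2, 60.7), (0, 61.0), (2, 62.4), (4, 62.4), (6, 62.5), (8, 62.6), (10, 62.6)]
-90 [(-12, 59.4), (-10, 60.6), (-8, 60.7), (-6, 60.5), (-4, 60.3), (-2, 60.4), (0, 60.4), (2, 62.6), (4, 62.6), (6, 62.5), (8, 62.3), (10, 62.5)]
-60 [(-12, 60.6), (-10, 60.4), (-8, 60.5), (-6, 60.5), (-4, 60.5), (-2, 60.2), (0, 61.4), (2, 62.5), (4, 62.2), (6, 62.6), (8, 62.5), (10, 62.7)]
60 [(-12, 60.3), (-10, 60.7), (-8, 60.5), (-6, 60.5), (-4, 60.1), (-2, 60.3), (0, 61.4), (2, 62.4), (4, 62.5), (6, 62.4), (8, 62.3), (10, 62.4)]
90 [(-12, 60.5), (-10, 60.2), (-8, 60.5), (-6, 60.2), (-4, 60.4), (-2, 60.3), (0, 62.2), (2, 62.4), (4, 62.4), (6, 62.2), (8, 62.5), (10, 62.2)]
120 [(-12, 60.3), (-10, 60.4), (-8, 60.3), (-6, 60.3), (-4, 60.2), (-2, 60.6), (0, 62.0), (2, 62.4), (4, 62.6), (6, 62.5), (8, 62.3), (10, 62.6)]
140 [(-12, 60.3), (-10, 60.3), (-8, 60.1), (-6, 60.4), (-4, 60.6), (-2, 60.3), (0, 61.7), (2, 62.0), (4, 62.3), (6, 62.2), (8, 62.1), (10, 62.2)]
```

View pics/q_wrist.png

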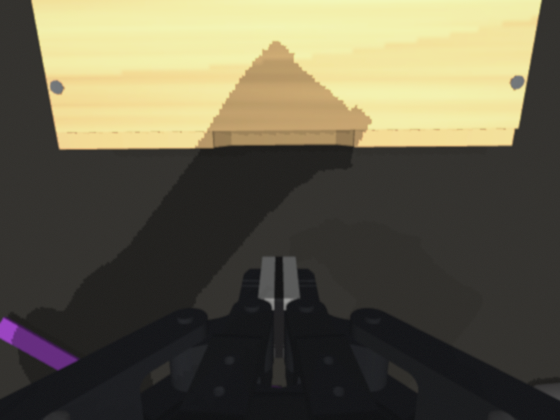

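View pics/q_ortho.png

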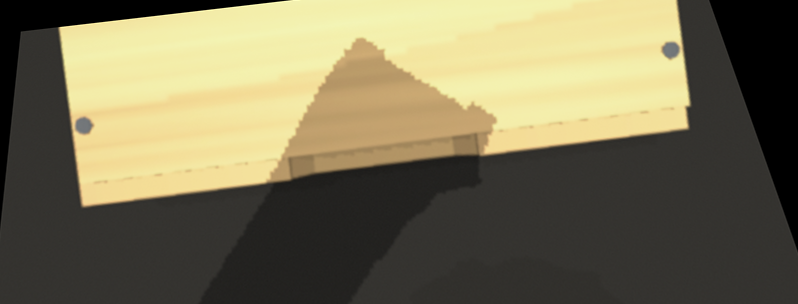

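Run:
```python
from rig import arm
from h import *
print(arm.job_done()); show(arm.state())
```

```text
the job is handed in; nothing more can be done
None
the job is handed in; nothing more can be done
```

The steel try square is in its cutout and the drawer is shut. I handed the job in at about 18.6 s of the 66 s allowed.

- **Square:** I picked the only grey steel one, not the three purple look-alikes. On the first lowering it sat about 2 mm too far into the drawer and touched the foam edge lightly. I raised it, corrected the position, and it then went in without contact.
- **Seating:** I pressed the middle of the stock with the closed fingertips at about 23 N and it did not go any lower. Its top measured 40–41 mm above the bench, against 41 mm expected when seated.
- **Drawer:** I pushed at the middle of its front, below the finger scoop. It slid without skewing at about 4–6 N, less than the 8–15 N you quoted. The force rose to about 14 N where the case was expected.
- **Last checks:** The depth reading across the front panel shows it touching the case evenly along its width, with no gap. After the retreat the gripper was clear of everything, at about 0 N. The arm never reached near the tape measure, sander or stapler, but I did not measure their positions again at the end.

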